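# Charge the induction chamber: clamp its lid, then open the vaporiser to 2 percent

## Task

Get the clear induction chamber ready for filling: swing the steel clamp bar over the closed lid and push it down until it snaps under its spring catch. Then pinch the two yellow release tabs of the vaporiser dial, turn the dial counter-clockwise until the 2 percent mark (the second long white mark after the green zero) stands at the red index, and let go. Leave the bottle, the dishes and the box of wipes where they are.

Things in the scene. Friction and masses are not known exactly. Their poses are not given: they have to be found in the camera images.
- chamber: Clear plastic induction chamber, fixed to the bench: 110 (x) x 230 (y) mm, rim 112 mm high, dark base. Origin: centre of its underside; z up; -x is its front (bar pivot side), +x its rear (catch side). A clear 8 mm lid with dark edges lies closed on it, its top 120 mm above the bench; a black lid knob, 20 mm wide, stands 14 mm higher at y = -97 mm. Gas lines leave the rear.
- lid (a joint): Lid angle in rad about its hinge on the +y end; 0 = closed (as it starts, lying there by its own 0.3 kg), larger = raised.
- bar_pivot (a point): Pivot of the steel clamp bar, on the front of the chamber at its x = -66 mm, y = 0, 123.5 mm above the bench. Site axes turn with the bar: x runs from the pivot along the bar to its tip, y is the pivot line (the chamber's y), z is the bar's upper face when closed (the outer, front face when it stands up).
- bar_pad (a point): Middle of the red push pad on the bar's upper (outer) face, 100 mm from the pivot; axes as bar_pivot. The bar is 125 mm long, 16 mm wide, 5 mm thick, with a 6 mm rolled tip; the pad reaches from 85 to 115 mm along it.
- catch (a point): Nose of the catch's brass spring bolt, sloped on top, flat below; fixed frame, axes as the chamber, at its x = 58 mm, y = 0, 127 mm above the bench. The bolt slides back (+x) into a steel block on the rear wall (x = 67 to 85 mm, 30 mm wide, top 139 mm above the bench) and springs out again over the bar's tip.
- clamp_bar (a joint): Bar angle, rad. 0 = closed, level over the lid, tip under the bolt; 1.57 = upright; more = leaning out over the front. Closes by swinging over towards the chamber's +x. Stays where left from about 1.0 to 1.9; below about 0.9 it falls until its tip rests on the bolt (about 0.09). A push of about 5 N down on the pad then drives it under the bolt, which snaps over it.
- vaporizer: Bench-top anaesthetic vaporiser, fixed: white block 112 (x) x 106 (y) mm, round head 108 mm wide with a purple band, aluminium stand 150 x 186 mm. Origin: at bench height under the dial axis; z up; -x is its front. The dark top plate is 206.5 mm above the bench. A clear flow-meter tube, top 172 mm above the bench, stands at x = 30, y = 90 mm.
- index (a point): Inner end of the fixed red index line on the front (-x) edge of the vaporiser's top plate, 42 mm from the dial axis, 207 mm above the bench; axes as the vaporiser.
- dial_grip (a point): On the dial's vertical axis, 241 mm above the bench, at mid height of the tabs: a good TCP height for pinching them. Turns with the dial: one yellow tab on its +y side, one on its -y side, each 18 mm wide, from 223 to 251 mm above the bench, standing out of the hub; 58 mm over their outer faces, 48 mm when pressed home.
- dial_top (a point): Middle of the dial's top, 253 mm above the bench, turns with the dial. Dark dial: hub 44 mm diameter on a scale skirt 80 mm diameter, skirt top 219 mm above the bench. Marks on the skirt: wide green = 0 (at the red index at the start), then a long white mark for each percent and a short one for each half, to 5 percent, following clockwise.
- dial (a joint): Dial angle in rad: 0 = off (every start), grows counter-clockwise seen from above, 0.6 rad for each percent: 2 percent = 1.2 rad; stop at 3.05. Locked at 0 until both tabs are pressed in by 4 mm or more; keep them pressed for the first 0.6 rad. About 0.06 N m of friction: it stays where it is left.
- tab_left (a joint): How far the tab on the dial's +y side is pressed in (m): 0 = out, 0.005 = home; spring of 1.4 N at the start to 3.6 N at home; it springs out by itself.
- tab_right (a joint): The same for the tab on the dial's -y side.
- agent_bottle: Bystander: upright amber bottle with a purple cap, 60 mm diameter, 145 mm high; origin at the centre of its underside.
- dishes: Bystander: stack of three covered petri dishes, 94 mm diameter, 44 mm high; origin at the centre of its underside.
- wipes_box: Bystander: white and green box of wipes, 115 x 125 x 85 mm; origin at the centre of its underside.
There are look-alikes about, which are no part of the job. What is shaped like the vaporizer but blue is not meant.

How it is judged:
By the outcome, as a careful person would: the job done as asked, in the order asked, and still so for the second after the job is handed in, with the robot touching nothing.
It also fails if it takes over 64 s, if anything falls off the work surface, if the arm or the gripper's body presses on something with over 40 N, if the wrist force passes 120 N, or if a joint passes its speed limit or range.

## Robot

A 7-joint arm with a two-finger parallel gripper is mounted at the origin on the work surface. World frame = base frame: x ahead of the robot, y to its left, z up, the work surface at z = 0. Lengths are in m, angles in rad, forces in N, time in s.
With the tool pointing down it reaches from about 0.425 to 0.95 m from the base axis. Payload 4.7 kg.
Tool frame: the origin (TCP) lies between the finger pads, 19 mm behind the fingertips; this is the grasp point; z points along the fingers, y is the line along which they close (so a half turn about z gives the same grasp; the last joint's range is limited). The gripper opens to 87 mm and grips with 3 to 60 N. Pads are 19 mm wide; open, the fingers measure 117 mm over their backs; the gripper's body (75 mm by 190 mm) begins 51 mm behind the grasp point.
Start: joints at [-0.029, 0.469, -0.049, 1.532, 0.024, 1.141, -0.082], TCP at [0.675, 0, 0.241] pointing down, gripper open.
Joint ranges: [-2.59, 2.59], [-0.33, 1.99], [-1.39, 1.29], [0.1, 2.45], [-1.04, 4.18], [0.21, 1.99], [-2.66, 2.66]. Speed limits (rad/s): [2.57, 2.57, 3.14, 3.14, 3.14, 3.14, 3.14].

## Interface

Orientations are given as a rotation vector (axis times angle).
In Python, from rig import bot, command_gripper, kin, monitor, imaging, job gives the robot as it stands. Calls block until the motion is done:
- bot.goto(position, orientation): joint-space move of the TCP to a pose.
- bot.line_to(position, rate=0.15, frame=None): straight line of the TCP; frame=None keeps the orientation; rate is the mean speed in m/s.
- bot.move_joints(angles): joint-space move.
- command_gripper(opening, f_grip=None): finger opening in m; f_grip is the grip in N (None keeps the last); returns when the fingers have stopped.
- bot.sleep(seconds).
- kin.solve_ik(position, orientation): joint angles nearest the present ones, or None.
- monitor.read_state(): the state.
- imaging.capture(name): name is "scene" or "side" or "wrist"; returns a dict with "pixels" (400x640x3 uint8, red, green, blue), "range_z" (400x640 float32, m along the optical axis (not along the pixel's ray), 0 where there is no reading), "intrinsics" (3x3 intrinsics, pixels), "extrinsics" (4x4, takes a point from world to camera coordinates); the wrist camera has in their place "T_tool_cam" (4x4, takes a point from camera to tool coordinates, whose origin is the TCP and whose axes are the flange's). Camera axes: x right, y down, z forward; pixel columns grow to the right and rows downward; lengths in m; the calibration is good to about 2 mm. A picture is of the moment at which its call begins: read the wrist's pose just before it.
A pose or a line that the arm cannot do raises bot.MotionError and nothing moves.
- job.close_job(): hands the job in; it is judged then, once.
Trained networks look in the newest picture that a camera, given by its name, has taken for a name from the list of things; names that differ only in an ending like _2 or _b are one class to them, and where a whole thing is asked for, a point or a joint stands for the part that bears it (a point fixed in the world has none). Each returns a list of dicts, best first, with "conf" (0 to 1); they miss things now and then, are a little off and sometimes report something else, mostly with a low value. They report only what shows in the picture. A call takes as long as a camera call. They do not tell look-alikes from the thing itself.
- imaging.look_for(camera, label): "point" ([x, y, z] in m, in world coordinates, good to about 4 mm: the middle of the surface that is visible of it).
The state is a dict: "clock": time; "joint_pos": joint angles; "joint_velocities": joint speeds; "effort": joint torques, N m; "tcp_pos": TCP position; "tool_rot": TCP orientation; "wrist_force": force on the tool from outside, world axes, zero at the start; "moment": the same for the moment, N m; "grip_width": finger opening in m; "grasp_force": force on a finger pad.
Only numpy, scipy, OpenCV 4.12 (cv2) and the standard library are available. Lean on these libraries where they do the work, as an engineer would, in place of code of your own. Each camera call takes 0.05 s, during which the arm holds its last target. There are 200 camera calls.

## Working session

There is one attempt and no reset: what is moved stays moved. The work goes in short steps, each a Python script; the robot and the scene stay as the last script left them, time stands still between calls to the robot, and variables do not carry over. Pictures are saved under pics/ and viewed, at most 10 in all, crops included, and the job is handed in when it is done.

```bash
ls; mkdir -p pics
cat > h.py <<'E'
import numpy as np, cv2
from rig import bot, command_gripper, kin, monitor, imaging, job
from scipy.spatial.transform import Rotation as R
def save(c,n):cv2.imwrite('pics/'+n,c['pixels'][:,:,::-1])
def world(c):
    K=c['intrinsics'];z=c['range_z'];v,u=np.indices(z.shape)
    p=np.stack([(u-K[0,2])/K[0,0]*z,(v-K[1,2])/K[1,1]*z,z,np.ones_like(z)],-1)
    return (p@np.linalg.inv(c['extrinsics']).T)[...,:3]
def proj(c,p):
    q=c['extrinsics']@np.append(p,1);q=c['intrinsics']@q[:3];return (q[:2]/q[2]).round()
E
python3 - <<'E'
from h import *
ims=[]
for n in('scene','side'):
    c=imaging.capture(n);ims.append(c['pixels']);np.savez('pics/'+n,**c)
    for l in('chamber','bar_pad','bar_pivot','catch','vaporizer','dial_top','dial_grip','index','tab_left','tab_right','clamp_bar','agent_bottle','dishes','wipes_box'):
        for d in imaging.look_for(n,l)[:3]: print(n,l,np.round(d['point'],3),round(d['conf'],2),proj(c,d['point']))
    save(c,n+'.png')
print(monitor.read_state()['clock'])
E
```

```text
pics
scene chamber [0.627 0.237 0.116] 0.69 [398. 203.]
scene bar_pivot [0.554 0.232 0.201] 0.51 [389. 170.]
scene catch [0.626 0.236 0.122] 0.61 [398. 201.]
scene vaporizer [ 0.392 -0.411  0.126] 0.91 [178. 216.]
scene vaporizer [0.384 0.255 0.092] 0.67 [367. 153.]
scene vaporizer [ 0.638 -0.263  0.132] 0.57 [248. 263.]
scene dial_top [ 0.363 -0.419  0.227] 0.64 [163. 191.]
scene dial_top [0.337 0.223 0.246] 0.62 [355. 115.]
scene dial_top [ 0.598 -0.278  0.229] 0.59 [232. 237.]
scene dial_grip [ 0.603 -0.277  0.224] 0.98 [234. 239.]
scene dial_grip [ 0.357 -0.42   0.233] 0.65 [161. 188.]
scene dial_grip [0.334 0.219 0.246] 0.47 [354. 115.]
scene index [0.383 0.25  0.086] 0.96 [366. 155.]
scene index [ 0.39  -0.409  0.132] 0.89 [178. 214.]
scene index [ 0.637 -0.266  0.131] 0.85 [247. 263.]
scene clamp_bar [0.556 0.231 0.199] 0.67 [388. 171.]
scene agent_bottle [ 0.608 -0.017  0.092] 0.88 [323. 231.]
scene agent_bottle [0.556 0.232 0.2  ] 0.39 [389. 171.]
scene dishes [0.452 0.    0.042] 0.65 [309. 200.]
scene wipes_box [0.826 0.018 0.08 ] 0.71 [364. 288.]
scene wipes_box [0.557 0.2
[... 271 characters left out ...]
55 [401. 284.]
side dial_top [ 0.586 -0.255  0.221] 0.82 [327. 145.]
side dial_top [0.435 0.024 0.044] 0.67 [366. 237.]
side dial_top [0.324 0.227 0.219] 0.62 [410. 252.]
side dial_grip [ 0.345 -0.406  0.223] 0.81 [393. 123.]
side dial_grip [ 0.589 -0.252  0.221] 0.68 [326. 145.]
side index [ 0.36  -0.372  0.108] 0.88 [386. 152.]
side index [ 0.58  -0.224  0.092] 0.87 [328. 178.]
side index [0.552 0.244 0.202] 0.57 [329. 257.]
side clamp_bar [0.6   0.296 0.122] 0.59 [311. 287.]
side clamp_bar [0.435 0.019 0.048] 0.37 [366. 235.]
side agent_bottle [ 0.591 -0.251  0.221] 0.73 [326. 145.]
side agent_bottle [0.586 0.013 0.081] 0.57 [323. 226.]
side dishes [0.437 0.023 0.048] 0.94 [366. 236.]
1.5
```

View pics/scene.png

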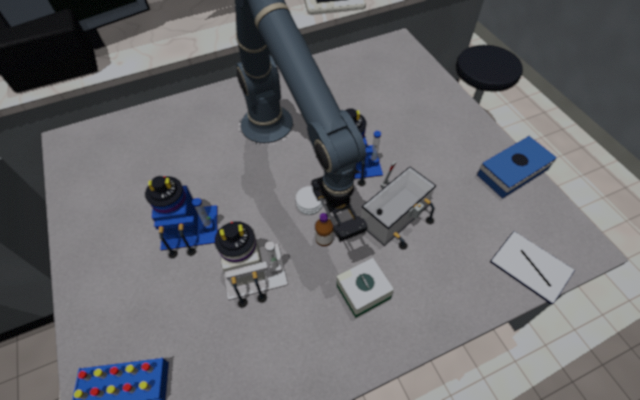

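View pics/side.png

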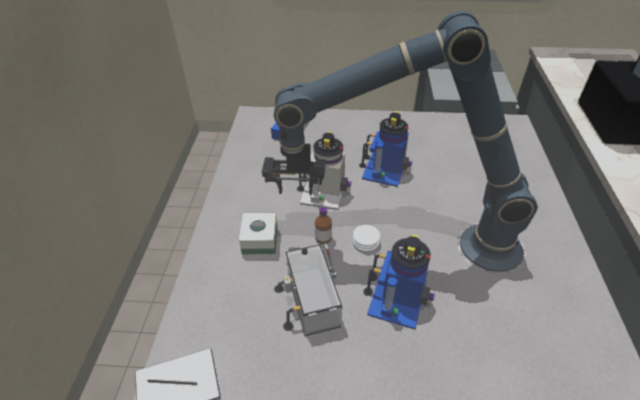

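The scene view shows three vaporisers: blue at (163,195), white at (236,240), and blue, partly hidden, at (352,125). I choose the white one. The clear chamber is at (398,203), with its bar standing up at (389,171). The other box shapes are the blue box at (515,165) and the wipes at (364,288). Next I take close views with the wrist camera.

```bash
cat >> h.py <<'E'
def wrist():
    s=monitor.read_state();c=dict(imaging.capture('wrist'))
    T=np.eye(4);T[:3,:3]=R.from_rotvec(s['tool_rot']).as_matrix();T[:3,3]=s['tcp_pos']
    c['extrinsics']=np.linalg.inv(T@c['T_tool_cam']);return c
E
python3 - <<'E'
from h import *
s=monitor.read_state();print(s['tool_rot'],s['grip_width']);rv=s['tool_rot']
for nm,p,ls in(('ch',[0.60,0.20,0.45],('chamber','bar_pad','bar_pivot','catch','clamp_bar','lid')),('va',[0.56,-0.25,0.46],('vaporizer','dial_top','dial_grip','index','tab_left','tab_right'))):
    try: bot.goto(p,rv)
    except bot.MotionError as e: print(e);continue
    c=wrist();np.savez('pics/'+nm,**c);save(c,nm+'.png')
    print(c['T_tool_cam'].round(3).tolist())
    for l in ls:
        for d in imaging.look_for('wrist',l)[:2]: print(nm,l,np.round(d['point'],3),round(d['conf'],2),proj(c,d['point']))
print(monitor.read_state()['clock'],monitor.read_state()['tcp_pos'])
E
```

```text
[2.22141798e+00 2.22144982e+00 9.34359333e-05] 0.0872101002812241
[[-0.0, -0.958, -0.286, 0.078], [1.0, -0.0, -0.001, -0.001], [0.001, -0.286, 0.958, -0.144], [0.0, 0.0, 0.0, 1.0]]
ch bar_pivot [0.561 0.238 0.245] 0.63 [283. 137.]
ch catch [0.601 0.264 0.122] 0.51 [321. 106.]
ch clamp_bar [0.561 0.244 0.25 ] 0.61 [282. 131.]
ch lid [0.6   0.267 0.121] 0.94 [320. 105.]
[[-0.0, -0.958, -0.286, 0.078], [1.0, -0.0, -0.001, -0.001], [0.001, -0.286, 0.958, -0.144], [0.0, 0.0, 0.0, 1.0]]
va vaporizer [ 0.374 -0.367  0.064] 0.89 [212. 217.]
va vaporizer [ 0.59  -0.24   0.185] 0.83 [343. 155.]
va dial_top [ 0.581 -0.27   0.218] 0.93 [337. 185.]
va dial_top [ 0.361 -0.383  0.213] 0.53 [168. 267.]
va dial_grip [ 0.584 -0.27   0.221] 0.87 [340. 185.]
va dial_grip [ 0.355 -0.389  0.214] 0.63 [164. 271.]
va index [ 0.591 -0.244  0.184] 0.86 [344. 158.]
va index [ 0.375 -0.367  0.065] 0.63 [213. 217.]
va tab_left [ 0.59  -0.248  0.247] 0.62 [347. 172.]
5.0 [ 0.56020833 -0.24955878  0.45994714]
```

Run:
```python
import cv2,numpy as np
a=cv2.imread('pics/ch.png')[0:300,140:540];b=cv2.imread('pics/va.png')[60:360,160:560]
cv2.imwrite('pics/both.png',np.vstack([cv2.resize(x,(800,600))[:: ,:] for x in (a,)]))
cv2.imwrite('pics/vac.png',cv2.resize(b,(800,600)))
```

```text
(no output)
```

View pics/both.png

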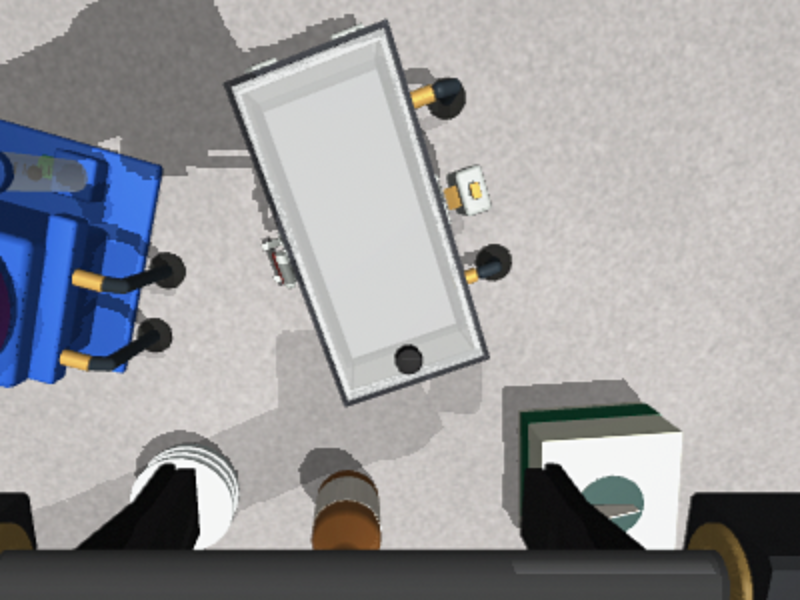

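View pics/vac.png

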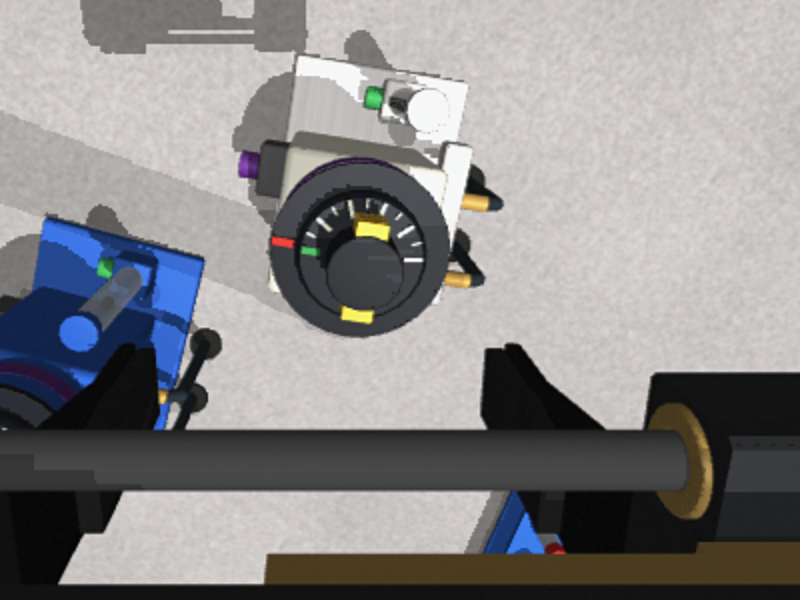

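The first crop shows the chamber lid with its corners at crop pixels (228,84), (385,22), (487,357) and (347,404), the knob at (409,358), the upright bar at (278,262) and the catch at (470,190). The second shows the white vaporiser: dial top at (365,272), red index at (283,242), green zero next to it, and yellow tabs at (372,229) and (357,316).

```bash
cat >> h.py <<'E'
def ray(c,uv,z):
    E=np.linalg.inv(c['extrinsics']);d=E[:3,:3]@np.linalg.inv(c['intrinsics'])@[uv[0],uv[1],1];o=E[:3,3]
    return o+d*(z-o[2])/d[2]
E
python3 - <<'E'
from h import *
c=np.load('pics/ch.npz')
P=np.array([ray(c,(140+x/2,y/2),.12) for x,y in((228,84),(385,22),(487,357),(347,404))]);print(P.round(4))
print('sizes',[np.linalg.norm(P[i]-P[(i+1)%4]).round(4) for i in range(4)],'ctr',P.mean(0))
print('yaw',[np.degrees(np.arctan2(*(b-a)[[1,0]])).round(1) for a,b in((P[0],P[1]),(P[3],P[2]),(P[3],P[0]),(P[2],P[1]))])
print('knob',ray(c,(140+409/2,179),.134))
W=world(c); 
def pts(W,cx,cy,r,lo,hi):
    m=(np.hypot(W[...,0]-cx,W[...,1]-cy)<r)&(W[...,2]>lo)&(W[...,2]<hi);return W[m],m
q,_=pts(W,.555,.235,.06,.15,.3);print('bar',len(q),q.min(0),q.max(0),q.mean(0))
for z0 in np.arange(.14,.26,.02):
  k=q[(q[:,2]>z0)&(q[:,2]<z0+.02)];print(round(z0,2),len(k),k.mean(0).round(4) if len(k) else '')
m=P.mean(0);q,_=pts(W,m[0]+.075,m[1]+.02,.03,.125,.16);print('catch',len(q),q.mean(0) if len(q) else '')
v=np.load('pics/va.npz');W=world(v);rgb=v['pixels'].astype(int)
q,_=pts(W,.59,-.27,.045,.25,.257);
print('top',len(q),q.mean(0),(q.max(0)+q.min(0))/2,cv2.minEnclosingCircle(q[:,:2].astype(np.float32)))
print('top ray',ray(v,(160+365/2,60+136),.253))
q,m=pts(W,.59,-.27,.075,.203,.209);print('plate',cv2.minEnclosingCircle(q[:,:2].astype(np.float32)))
q,m=pts(W,.59,-.27,.05,.216,.221);print('skirt',cv2.minEnclosingCircle(q[:,:2].astype(np.float32)))
Rr,G,B=rgb[...,0],rgb[...,1],rgb[...,2];near=np.hypot(W[...,0]-.59,W[...,1]+.27)<.075
for n,m in(('red',(Rr>150)&(G<90)&(B<100)),('green',(G>120)&(Rr<100)&(B<130)&(W[...,2]>.2)),('yel',(Rr>180)&(G>160)&(B<120)&(W[...,2]>.248)),('yelall',(Rr>150)&(G>130)&(B<90)&(W[...,2]>.22))):
    k=W[m&near];print(n,len(k),k.mean(0) if len(k) else '')
    if n=='yel':
        for s in(k[k[:,1]>-.27],k[k[:,1]<-.27]): print(len(s),s.mean(0),s.min(0),s.max(0))
E
```

```text
[[0.5133 0.3458 0.12  ]
 [0.6154 0.3816 0.12  ]
 [0.6918 0.1624 0.12  ]
 [0.5892 0.1266 0.12  ]]
sizes [np.float64(0.1082), np.float64(0.2321), np.float64(0.1087), np.float64(0.232)] ctr [0.60243694 0.25411407 0.12      ]
yaw [np.float64(19.3), np.float64(19.3), np.float64(109.1), np.float64(109.2)]
knob [0.63380196 0.16522724 0.134     ]
bar 139 [0.54052836 0.2295887  0.15277149] [0.56535339 0.2496902  0.25157102] [0.55814497 0.24003899 0.23790349]
0.14 3 [0.5422 0.2369 0.1558]
0.16 8 [0.5444 0.2381 0.1714]
0.18 6 [0.5484 0.2368 0.1914]
0.2 4 [0.5524 0.2382 0.2149]
0.22 10 [0.5542 0.2398 0.2294]
0.24 108 [0.5607 0.2405 0.2493]
catch 413 [0.66973131 0.27853078 0.13838227]
top 1373 [ 0.58441951 -0.27320341  0.25337142] [ 0.58460231 -0.27419184  0.25311695] ((0.5847263336181641, -0.2742714583873749), 0.029666129499673843)
top ray [ 0.58506985 -0.27354069  0.253     ]
plate ((0.5843888521194458, -0.274675190448761), 0.05614326894283295)
skirt ((0.5844151973724365, -0.27440640330314636), 0.039867762476205826)
red 43 [ 0.53661549 -0.26710188  0.20861349]
green 26 [ 0.55313727 -0.26963002  0.22049902]
yel 196 [ 0.58493975 -0.27139564  0.25173758]
110 [ 0.58837842 -0.24975436  0.25176352] [ 0.57967778 -0.25453518  0.24980581] [ 0.59733686 -0.24546373  0.25323664]
86 [ 0.58054146 -0.29907634  0.25170441] [ 0.57265603 -0.30370014  0.25031366] [ 0.58959575 -0.29403901  0.25297228]
yelall 75 [ 0.59454152 -0.25141949  0.37490346]
```

Both geometries agree with the given sizes. The chamber is at (0.602, 0.254) with yaw 19.2°, and the bar leans at about 1.4 rad. The vaporiser axis is at (0.5845, -0.2743) with yaw -8.9°. Next I swing the bar over.

```bash
cat >> h.py <<'E'
R0=R.from_rotvec([np.pi/np.sqrt(2),np.pi/np.sqrt(2),0])
def ori(deg): return (R.from_euler('z',deg,degrees=True)*R0).as_rotvec()
YC=19.2
def ch(x,y,z): 
    v=R.from_euler('z',YC,degrees=True).apply([x,y,0]);return np.array([.6024+v[0],.2541+v[1],z])
VA=np.array([.5845,-.2743]);YV=-8.9
E
python3 - <<'E'
from h import *
o=ori(YC-90)
command_gripper(0.0,20)
bot.goto(ch(-.115,0,.40),o)
bot.line_to(ch(-.115,0,.224),rate=.2)
bot.line_to(ch(.012,0,.224),rate=.1)
s=monitor.read_state();print(s['wrist_force'],s['clock'],s['joint_pos'],s['grip_width'])
bot.line_to(ch(-.04,0,.30),rate=.2)
c=wrist();save(c,'bar.png');W=world(c)
d=(W-ch(0,0,0))@R.from_euler('z',YC,degrees=True).as_matrix()
m=(abs(d[...,1])<.006)&(d[...,2]>.122)&(d[...,2]<.2)&(abs(d[...,0])<.07)
k=d[m];
for x in np.arange(-.07,.07,.01):
    j=k[(k[:,0]>x)&(k[:,0]<x+.01)];print(round(x,2),len(j),np.median(j[:,2]).round(4) if len(j) else '')
E
```

```text
[-0.40196608 -0.83368625  0.48060143] 10.8167 [-0.37157565  0.4702957  -0.12815915  1.57286469  0.06493061  1.10284729
 -1.75091423] 0.0008753142543755393
-0.07 94 0.1271
-0.06 117 0.1277
-0.05 111 0.1286
-0.04 119 0.1292
-0.03 125 0.1303
-0.02 132 0.1311
-0.01 139 0.1319
0.0 142 0.1328
0.01 143 0.1337
0.02 143 0.1347
0.03 158 0.1356
0.04 168 0.1363
0.05 167 0.137
0.06 182 0.1359
0.07 0
```

View pics/bar.png

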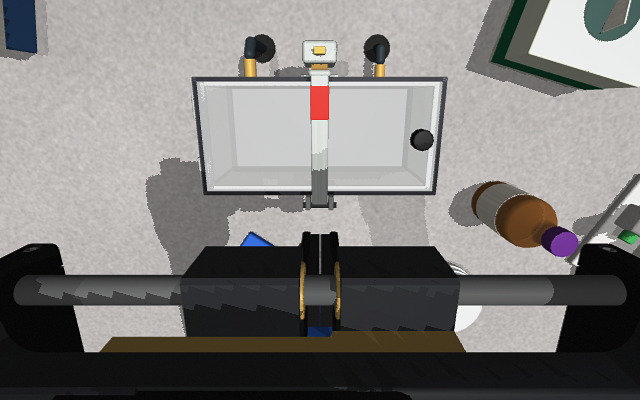

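The bar lies over the lid with its tip on the bolt at (320,68) and the red pad at (320,103). Next I press the pad.

Run:
```python
from h import *
bot.line_to(ch(.034,0,.20),rate=.2);bot.line_to(ch(.034,0,.160),rate=.1)
z=.160
while z>.139:
    z-=.0015;bot.line_to(ch(.034,0,z),rate=.03);s=monitor.read_state()
    print(round(z,4),s['tcp_pos'][2].round(4),s['wrist_force'].round(1))
    if s['wrist_force'][2]>20: break
bot.line_to(ch(.034,0,.2),rate=.15);bot.line_to(ch(-.04,0,.30),rate=.2)
c=wrist();save(c,'bar2.png');W=world(c)
d=(W-ch(0,0,0))@R.from_euler('z',YC,degrees=True).as_matrix()
k=d[(abs(d[...,1])<.006)&(d[...,2]>.122)&(d[...,2]<.2)&(abs(d[...,0])<.07)]
for x in np.arange(-.07,.07,.02):
    j=k[(k[:,0]>x)&(k[:,0]<x+.01)];print(round(x,2),len(j),np.median(j[:,2]).round(4) if len(j) else '')
print(monitor.read_state()['clock'])
```

```text
0.1585 0.1591 [-0.4  0.9 -0.4]
0.157 0.157 [1.5 0.2 1.1]
0.1555 0.1553 [0.2 0.7 0.5]
0.154 0.1542 [0.8 0.5 0.9]
0.1525 0.1533 [-0.3 -0.2  5.2]
0.151 0.1523 [-1.7 -0.7  7.6]
0.1495 0.1493 [ 0.7 -0.4  0.2]
0.148 0.1471 [-0.4  0.6  0.1]
0.1465 0.1462 [-0.2  0.2 -0.1]
0.145 0.1452 [ 0.1 -0.1  1.7]
0.1435 0.1451 [-2.3 -0.6  7.9]
0.142 0.1451 [-5.1 -2.  13.6]
0.1405 0.145 [-6.4 -3.2 19.6]
0.139 0.1449 [-8.8 -4.4 25.2]
-0.07 98 0.1271
-0.05 120 0.1269
-0.03 120 0.1269
-0.01 127 0.1268
0.01 143 0.1267
0.03 143 0.1271
0.05 168 0.1272
0.07 0 
17.6833
```

The bar snapped in: the force dropped, and the bar is now level at 0.127. Next is the dial.

Run:
```python
from h import *
a0=YV-90
bot.line_to(ch(-.04,0,.36),rate=.25)
for a in(a0,a0+180):
    print(a,[None if (q:=kin.solve_ik([*VA,.241],ori(a+t))) is None else q.round(2).tolist() for t in(0,35,72)])
bot.goto([*VA,.36],ori(a0));command_gripper(.085,15)
bot.line_to([*VA,.241],rate=.12)
s=monitor.read_state();print(s['tcp_pos'],s['wrist_force'],s['grip_width'],s['clock'])
command_gripper(.03,15)
s=monitor.read_state();print(s['tcp_pos'],s['wrist_force'].round(1),s['grip_width'],s['grasp_force'],s['clock'])
```

```text
-98.9 [[0.24, 0.42, 0.18, 1.62, -0.08, 1.11, -1.28], [0.29, 0.42, 0.12, 1.62, -0.05, 1.11, -0.7], [0.35, 0.42, 0.04, 1.61, -0.02, 1.11, -0.08]]
81.1 [[0.56, 0.44, -0.27, 1.6, 0.12, 1.12, 1.68], [1.1, 0.7, -1.18, 1.57, 0.66, 1.32, 1.87], [1.1, 0.7, -1.18, 1.57, 0.66, 1.32, 2.51]]
[ 0.58502728 -0.2745673   0.24193999] [-0.28223385 -0.69355202  0.32759074] 0.0849029726017091 22.575
[ 0.58455714 -0.27433561  0.2413178 ] [-1.3  0.3  2.4] 0.04699094933757289 15.000206530094147 23.3
```

Run:
```python
from h import *
a0=YV-90;T=np.degrees(1.2)
for f in np.linspace(0,1,11)[1:]:
    bot.goto([*VA,.241],ori(a0+T*f));
    s=monitor.read_state();print(round(f*1.2,2),s['moment'].round(2),s['wrist_force'].round(1),s['grip_width'].round(4))
bot.sleep(.3);s=monitor.read_state();e=R.from_rotvec(s['tool_rot'])*R0.inv();print(s['tcp_pos'],np.radians(e.as_euler('zyx',degrees=True)[0]-a0))
command_gripper(.085,15)
bot.line_to([*VA,.36],rate=.15)
bot.goto([VA[0]-.03,VA[1],.45],ori(0))
c=wrist();np.savez('pics/va2',**c);save(c,'va2.png');W=world(c);rgb=c['pixels'].astype(int)
x,y=proj(c,[*VA,.22]).astype(int);cr=c['pixels'][max(0,y-85):y+85,max(0,x-110):x+110,::-1];cv2.imwrite('pics/va2c.png',cv2.resize(cr,None,fx=3.4,fy=3.4,interpolation=2))
r,G,B=rgb[...,0],rgb[...,1],rgb[...,2];rr=np.hypot(*(W[...,:2]-VA).transpose(2,0,1))
ang=lambda k:np.degrees(np.arctan2(k[1]-VA[1],k[0]-VA[0]))
for n,m in(('red',(r>150)&(G<90)&(B<100)&(rr<.07)),('green',(G>110)&(r<100)&(B<130)&(rr<.05)),('yel',(r>180)&(G>160)&(B<120)&(W[...,2]>.248)&(rr<.05))):
    k=W[m];print(n,len(k))
    for s in ([k] if n!='yel' else [k[k[:,0]>VA[0]],k[k[:,0]<VA[0]]]): print(s.mean(0),ang(s.mean(0)))
print(monitor.read_state()['clock'])
```

```text
Traceback (most recent call last):
AttributeError: 'float' object has no attribute 'round'
```

One step of 0.12 rad was done before a print error, so I continue from there.

Run:
```python
from h import *
a0=YV-90;T=np.degrees(1.2)
for f in np.linspace(0,1,11)[2:]:
    bot.goto([*VA,.241],ori(a0+T*f));
    s=monitor.read_state();print(round(f*1.2,2),s['moment'].round(2),s['wrist_force'].round(1),round(s['grip_width'],4))
bot.sleep(.3);s=monitor.read_state();e=R.from_rotvec(s['tool_rot'])*R0.inv();print(s['tcp_pos'],np.radians(e.as_euler('zyx',degrees=True)[0]-a0))
command_gripper(.085,15)
bot.line_to([*VA,.36],rate=.15)
bot.goto([VA[0]-.03,VA[1],.45],ori(0))
c=wrist();np.savez('pics/va2',**c);save(c,'va2.png');W=world(c);rgb=c['pixels'].astype(int)
x,y=proj(c,[*VA,.22]).astype(int);cr=c['pixels'][max(0,y-85):y+85,max(0,x-110):x+110,::-1];cv2.imwrite('pics/va2c.png',cv2.resize(cr,None,fx=3.4,fy=3.4,interpolation=2))
r,G,B=rgb[...,0],rgb[...,1],rgb[...,2];rr=np.hypot(*(W[...,:2]-VA).transpose(2,0,1))
ang=lambda k:np.degrees(np.arctan2(k[1]-VA[1],k[0]-VA[0]))
for n,m in(('red',(r>150)&(G<90)&(B<100)&(rr<.07)),('green',(G>110)&(r<100)&(B<130)&(rr<.05)),('yel',(r>180)&(G>160)&(B<120)&(W[...,2]>.248)&(rr<.05))):
    k=W[m];print(n,len(k))
    for s in ([k] if n!='yel' else [k[k[:,0]>VA[0]],k[k[:,0]<VA[0]]]): print(s.mean(0),ang(s.mean(0)))
print(monitor.read_state()['clock'])
```

```text
0.24 [-0.08 -0.03  0.24] [ 1.5 -0.3  1.6] 0.0474
0.36 [-0.2  -0.05  0.11] [ 0.7 -0.6  1.7] 0.0473
0.48 [-0.44 -0.09  0.18] [ 1.7 -2.   0.7] 0.0472
0.6 [-0.65 -0.23  0.11] [ 2.  -2.4  0.8] 0.0473
0.72 [-0.91 -0.37  0.03] [ 1.6 -4.1 -0.2] 0.0476
0.84 [-1.03 -0.53  0.07] [ 2.9 -4.9  0.3] 0.0476
0.96 [-1.05 -0.65  0.07] [ 4.1 -5.2 -0.2] 0.0474
1.08 [-1.   -0.78  0.17] [ 2.9 -4.3  0.4] 0.0476
1.2 [-0.88 -0.89  0.11] [ 3.9 -3.6 -0.9] 0.0474
[ 0.58551039 -0.27463372  0.24107756] 1.1929922121882914
red 48
[ 0.53674753 -0.26702919  0.20874155] 171.34260927466252
green 30
[ 0.56904495 -0.30296158  0.22043878] -118.33467979448335
yel 227
[ 0.60637382 -0.28553618  0.25651196] -27.188724145703336
[ 0.5625716  -0.26246935  0.25172022] 151.65258111948165
28.5667
```

View pics/va2c.png

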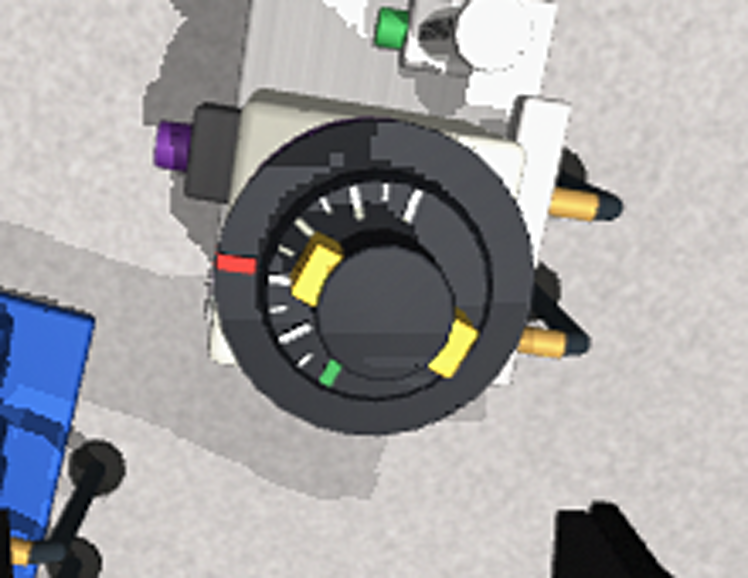

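The 2 % mark at crop (280,281) stands close to the red index at (237,264). I measure it finely by ray-plane intersection.

Run:
```python
from h import *
for f in('va','va2'):
    c=np.load(f'pics/{f}.npz');rgb=c['pixels'].astype(float)
    W=world(c)
    m=(abs(W[...,2]-.2065)<.0025)&(np.hypot(*(W[...,:2]-VA).transpose(2,0,1))<.062)
    m2=(abs(W[...,2]-.2195)<.0025)&(np.hypot(*(W[...,:2]-VA).transpose(2,0,1))<.045)
    C=np.array(cv2.minEnclosingCircle(W[m2][:,:2].astype(np.float32))[0]);print(f,C)
    v,u=np.indices(m.shape)
    P=ray_=None
    E=np.linalg.inv(c['extrinsics']);d=np.stack([u,v,np.ones_like(u)],-1)@np.linalg.inv(c['intrinsics']).T@E[:3,:3].T
    def plane(z): return (E[:3,3]+d*((z-E[2,3])/d[...,2])[...,None])[...,:2]
    S=plane(.2193);rr=np.hypot(*(S-C).transpose(2,0,1));an=np.degrees(np.arctan2(*(S-C).transpose(2,0,1)[::-1]))%360
    near=(rr<.041)&(rr>.026)
    w=near&(rgb.min(-1)>125)&(W[...,2]<.2235)
    n,l=cv2.connectedComponents(w.astype(np.uint8))
    for i in range(1,n):
        k=l==i
        if k.sum()>4: print('  white',k.sum(),an[k].mean().round(1),rr[k].min().round(4),rr[k].max().round(4))
    g=near&(rgb[...,1]>100)&(rgb[...,0]<100)&(rgb[...,2]<130);print('  green',an[g].mean().round(1),rr[g].mean())
    S=plane(.207);r=(rgb[...,0]>150)&(rgb[...,1]<90)&(np.hypot(*(S-C).transpose(2,0,1))<.07)
    print('  red',(np.degrees(np.arctan2(*(S[r]-C).mean(0)[::-1]))%360).round(1))
```

```text
va [ 0.58423221 -0.27412885]
  white 16 101.7 0.0268 0.0354
  white 5 84.6 0.0312 0.0349
  white 7 119.1 0.0311 0.0354
  white 13 66.4 0.0291 0.0355
  white 7 49.7 0.031 0.0359
  white 20 137.2 0.0262 0.0355
  white 22 32.0 0.0265 0.036
  white 8 154.5 0.0304 0.0358
  white 8 14.8 0.032 0.0369
  white 19 357.9 0.0265 0.0374
  green 168.1 0.031208715665433803
  red 172.1
va2 [ 0.58418149 -0.27410322]
  white 22 103.0 0.0268 0.0352
  white 10 85.3 0.0308 0.0354
  white 23 67.8 0.0263 0.0357
  white 9 121.1 0.031 0.036
  white 11 138.1 0.0294 0.035
  white 6 155.9 0.0314 0.0354
  white 18 173.9 0.0299 0.0359
  white 10 191.2 0.0304 0.0363
  white 25 208.7 0.0263 0.0367
  white 7 225.5 0.0313 0.0363
  green 242.8 0.033002551474035885
  red 171.9
```

Matched marks give a rotation of 71.3° (1.244 rad) against a target of 68.75°, about 2.5° too far. I re-pinch, check by camera while pinched, and trim.

```bash
cat >> h.py <<'E'
def phase(c):
    "dial angle (deg) modulo one half-percent (17.19 deg)"
    rgb=c['pixels'].astype(float);W=world(c);C=np.array([.5842,-.2741]);v,u=np.indices(W.shape[:2])
    E=np.linalg.inv(c['extrinsics']);d=np.stack([u,v,np.ones_like(u)],-1)@np.linalg.inv(c['intrinsics']).T@E[:3,:3].T
    S=(E[:3,3]+d*((.2193-E[2,3])/d[...,2])[...,None])[...,:2]-C
    rr=np.hypot(S[...,0],S[...,1]);an=np.degrees(np.arctan2(S[...,1],S[...,0]))
    w=(rr<.039)&(rr>.026)&(rgb.min(-1)>125)&(W[...,2]<.2235)&(W[...,2]>.215)
    n,l=cv2.connectedComponents(w.astype(np.uint8));a=np.array([an[l==i].mean() for i in range(1,n) if 4<(l==i).sum()<40])
    st=np.degrees(.3);z=np.exp(2j*np.pi*a/st).mean();return np.angle(z)/2/np.pi*st,abs(z),a.round(1).tolist()
E
python3 - <<'E'
from h import *
for f in('va','va2'): print(phase(np.load(f'pics/{f}.npz')))
a0=YV-90
bot.goto([*VA,.36],ori(a0+68.75));bot.line_to([*VA,.241],rate=.15)
def show(t):
    s=monitor.read_state();e=R.from_rotvec(s['tool_rot'])*R0.inv()
    print(t,e.as_euler('zyx',degrees=True)[0]-a0,round(s['grip_width'],4),s['tcp_pos'].round(4),phase(c:=wrist()),s['clock']);return c
show('open');command_gripper(.03,15);bot.sleep(.2);c=show('pinched');save(c,'pin.png')
E
```

```text
(np.float64(-1.6163100519256342), np.float64(0.9568610602415865), [101.6, 84.5, 119.1, 66.3, 49.6, 137.2, 31.9, 154.6, 14.7, -2.2])
(np.float64(1.2570829441106541), np.float64(0.8571866089056779), [103.1, 85.4, 67.8, 121.1, 138.2, 155.9, 173.9, -168.8, -151.3, -134.5])
open 68.74914885529509 0.0847 [ 0.5852 -0.2746  0.2424] (np.float64(0.8250939954863084), np.float64(0.960747456355377), [85.8, 121.1, 156.5]) 30.0833
pinched 68.74665437188236 0.0476 [ 0.5854 -0.2748  0.2414] (np.float64(0.7469370003166826), np.float64(0.9808722936227937), [86.0, 121.2, 138.8]) 31.0583
```

Run:
```python
from h import *
a0=YV-90
def show(t):
    s=monitor.read_state();print(t,round(s['grip_width'],4),s['moment'].round(2),phase(c:=wrist()),s['clock']);return c
bot.goto([*VA,.241],ori(a0+66.3));bot.sleep(.3);show('turned')
command_gripper(.085,15);show('open')
bot.line_to([*VA,.36],rate=.15);bot.goto([VA[0]-.03,VA[1],.45],ori(0));c=show('far');np.savez('pics/va3',**c);save(c,'va3.png')
```

```text
turned 0.0471 [-0.64 -0.95 -0.07] (np.float64(-2.4684960821415847), np.float64(0.9826494665421873), [82.8, 118.1, 135.5]) 31.6583
open 0.0849 [-0.01  0.03 -0.02] (np.float64(-2.255915044669185), np.float64(0.9655154993661816), [82.8, 118.1, 153.3]) 32.6167
far 0.0848 [0.01 0.04 0.01] (np.float64(-1.9146132489590284), np.float64(0.8577791696186752), [99.7, 82.2, 117.7, 64.7, 135.2, 153.0, 170.7, -171.9, -154.8, -137.4]) 34.2083
```

The dial now reads 68.1 to 68.5° (about 1.19 rad), with the 2 % mark within about 1° of the index. The tool is clear and the bar was verified earlier, so I hand in.

Run:
```python
from h import *
s=monitor.read_state();print(s['wrist_force'].round(1),s['clock']);print(job.close_job())
```

```text
[ 0.2 -0.2 -0.2] 34.2583
the job is handed in; nothing more can be done
None
```

I handed the job in at 34 s: the clamp bar is snapped under its catch, and the dial is released with the 2 percent mark within about 1° of the red index after one small trim back; I never moved the bottle, dishes or wipes on purpose, but took no final picture of them.

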